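Turn the status plate from red to green against the sloped rest

ROBOT

A 7-joint arm with a two-finger parallel gripper is mounted at the origin on the work surface. World frame = base frame: x ahead of the robot, y to its left, z up, the work surface at z = 0. Lengths are in m, angles in rad, forces in N, time in s.
With the tool pointing down it reaches from about 0.4 to 0.875 m from the base axis. Payload 6.5 kg.
Tool frame: the origin (TCP) lies at the centre of the arm's flange, where the gripper is bolted on; the fingertips stand 173 mm ahead of it and the grasp point (between the pads) lies 155 mm ahead of it; z points along the fingers, y is the line along which they close (so a half turn about z gives the same grasp; the last joint's range is limited). The gripper opens to 85 mm and grips with 20 to 120 N. Pads are 22 mm wide; open, the fingers measure 114 mm over their backs; the gripper's body (76 mm by 85 mm) begins 54 mm behind the grasp point. The pads swing forward as they close: fully open they stand 13 mm farther back than shut.
Start: joints at [1.163, 0.536, -0.004, 1.538, 0.003, 1.067, -0.071], TCP at [0.218, -0.612, 0.405] pointing down, gripper open.
Joint ranges: [-2.7, 2.7], [-0.37, 2.16], [-1.27, 1.26], [0.24, 2.4], [-1.31, 4.45], [0.19, 1.91], [-2.76, 2.76]. Speed limits (rad/s): [2.39, 2.39, 3.14, 3.14, 3.14, 3.14, 3.14].

INTERFACE

Orientations are given as [roll, pitch, yaw] about the fixed x, y, z axes, in that order (R = Rz(yaw) Ry(pitch) Rx(roll)).
In Python, from rig import r, vision, workorder gives the robot as it stands.
- The arm moves only by the tool send_rows, never from a script. Its argument "motion" is a list of rows, each an object with "linear": the shift along the tool's x, y, z in units of 40 mm (1.0 is 40 mm), a list of three; "dr": the turn, a rotation vector about the tool's x, y, z in units of 5 degrees (1.0 is 5 degrees), a list of three; "grip": the finger opening in mm, from 0 to 85.4. In form: [{"linear": [tx, ty, tz], "dr": [rx, ry, rz], "grip": grip}, ...]. A call has 1 to 5 rows; each row is the pose to reach, as a shift and turn from the pose commanded when the call began, along the tool's axes at that moment; what a row does not reach only later rows make up. A row lasts 1/12 s, in which the tool goes at most 41.7 mm and 7.16 degrees, less where a joint would pass 70% of its speed; a pose out of reach is approached as far as the arm can. A call with a gripper value outside its range is refused whole. The fingers move at their own pace and stop on an object; "force" is the grip in N (left out, the last holds). Time passes only in rows, so rows that repeat a pose let the fingers close. It gives the time, the measured TCP pose, the force, the opening and the grip force at its end, in the units of the state.
- r.state(): the state, without advancing time (a new reading comes with each control period).
- vision.capture(name): name is "scene" or "top"; returns a dict with "color" (420x560x3 uint8, red, green, blue), "intrinsics" (3x3 intrinsics, pixels), "world_to_cam" (4x4, takes a point from world to camera coordinates). Camera axes: x right, y up, looking along -z (the intrinsics and any distortion apply to the point x, -y, -z); pixel columns grow to the right and rows downward; lengths in m; the calibration is good to about 2 mm. A picture is of the moment at which its call begins. There is no depth.
- workorder.hand_in(): hands the job in; it is judged then, once.
The state is a dict: "clock": time; "q": joint angles; "joint_velocities": joint speeds; "joint_efforts": joint torques, N m; "eef_pos": TCP position; "tcp_rot": TCP orientation; "force": force on the tool from outside, world axes, zero at the start; "torque": the same for the moment, N m; "finger_gap": finger opening in m; "finger_force": force on a finger pad.
Only numpy, scipy, OpenCV 4.12 (cv2) and the standard library are available. Lean on these libraries where they do the work, as an engineer would, in place of code of your own. Each camera call takes 0.05 s, during which the arm holds its last target. There are 200 camera calls.

TASK

The endoscope is clean again, so turn its status plate over from red to green: push it along the bench against the sloped steel rest until it climbs and stands leaning there, then tip its top edge back over towards the side it came from. Leave it lying flat, green side up, in front of the rest, pushed snug and square along the rest's foot, and do not disturb the jar, the bowl or the blue tray.

Things in the scene. Friction and masses are not known exactly. Their poses are not given: they have to be found in the camera images.
- plate_center (a point): Centre of the status plate: loose rigid plastic square 130 x 130 x 10 mm, 0.15 to 0.27 kg, edges rounded 2 mm, too wide to grasp when flat. It starts flat on the bench, red face up (other face green), on the rest's -x side, centre 105 to 135 mm from the foot line, up to 0.3 rad off square. Its z axis points out of the red face; x, y along its edges.
- rest: Sloped steel rest, fixed; place and yaw vary. Origin: middle of its foot line, where the slope meets the bench. x: level, into the rest, the way the plate is pushed; y: along the foot line; z up. 220 mm wide; the slope rises at 42 degrees to 32 mm high, then at 58. A plate pushed low at its near edge towards +x climbs it (some newtons, friction varies); flipped and flat, it climbs again if pushed hard.
- rest_top (a point): Middle of the slope's top edge, 66 mm high, 57 mm beyond the foot line; nothing of the rest is higher or beyond x = 62 mm. Axes as the rest. A plate leaning with its foot at the foot line (49 degrees) stays when let go, its top edge 98 to 105 mm high, up to x = 85 mm, free from behind. Pulled level its foot slips out; pulled up and over, in an arc about its foot, it falls green up.
- jar: bystander: jar 48 mm across, 75 mm tall, orange cap; origin at the centre of its underside. About 0.19 m to one side of the rest (rest's -y side).
- bowl: bystander: steel bowl 80 mm across, 35 mm tall; origin at the centre of its underside. About 0.19 m to the other side (rest's +y side).
- valve_tray: bystander: open blue plastic tray 70 x 110 mm, 30 mm tall, behind the rest (about 0.20 m from the foot line on its +x side); origin at the centre of its underside.

How it is judged:
By the outcome, as a careful person would: the job done as asked, in the order asked, and still so for the second after the job is handed in, with the robot touching nothing.
It also fails if it takes over 61 s, if anything falls off the work surface, if the arm or the gripper's body presses on something with over 40 N, if the wrist force passes 120 N, or if a joint passes its speed limit or range.

## Working session

There is one attempt and no reset: what is moved stays moved. The work goes in short steps, Python scripts to look and compute and a tool call to move; the robot and the scene stay as the last step left them, time stands still between calls to the robot, and variables do not carry over. Pictures are saved under pics/ and viewed, at most 10 in all, crops included, and the job is handed in when it is done.

Besides the shell and the picture viewer there is one more tool, called after "Request:" by a JSON object that holds its "name" and its "arguments", one argument or row to a line. send_rows: Moves the arm, as the interface text tells. Its arguments: {"type":"object","properties":{"motion":{"type":"array"},"force":{"type":"number"}},"required":["motion"]}

```bash
mkdir -p pics; ls
python3 - <<'E'
from rig import r,vision
import cv2,numpy as np
s=r.state();print({k:np.round(v,3).tolist() for k,v in s.items()})
for n in("scene","top"):
    c=vision.capture(n);cv2.imwrite(f"pics/{n}0.png",cv2.resize(c["color"][:,:,::-1],(784,588),interpolation=cv2.INTER_CUBIC))
    print(n,np.round(c["intrinsics"],2).tolist(),np.round(c["world_to_cam"],4).tolist(),[k for k in c])
E
```

```text
pics
{'clock': 0.0, 'q': [1.163, 0.537, -0.004, 1.539, 0.003, 1.067, -0.071], 'joint_velocities': [0.001, -0.001, -0.001, -0.0, 0.0, 0.001, 0.0], 'joint_efforts': [0.002, -58.341, 1.049, -25.911, 0.012, 0.009, -0.0], 'eef_pos': [0.218, -0.612, 0.404], 'tcp_rot': [-3.14, 0.0, 0.342], 'force': [0.272, -0.561, 0.783], 'torque': [0.02, 0.012, -0.022], 'finger_force': 0.0, 'finger_gap': 0.085}
scene [[478.38, 0.0, 282.12], [0.0, 478.38, 210.12], [0.0, 0.0, 1.0]] [[0.0373, 0.9993, -0.006, -0.1256], [-0.5734, 0.0263, 0.8188, 0.2351], [0.8184, -0.0271, 0.574, -1.3157], [0.0, 0.0, 0.0, 1.0]] ['color', 'intrinsics', 'world_to_cam']
top [[463.4, 0.0, 273.35], [0.0, 463.4, 206.45], [0.0, 0.0, 1.0]] [[0.0163, -0.9998, -0.0112, 0.1136], [0.9987, 0.0157, 0.0481, -0.5391], [-0.0479, -0.012, 0.9988, -0.8665], [0.0, 0.0, 0.0, 1.0]] ['color', 'intrinsics', 'world_to_cam']
```

View pics/top0.png

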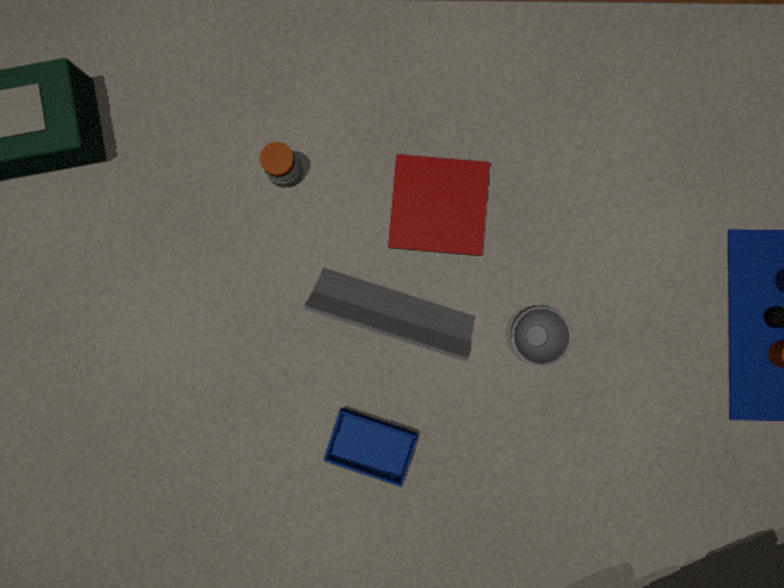

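View pics/scene0.png

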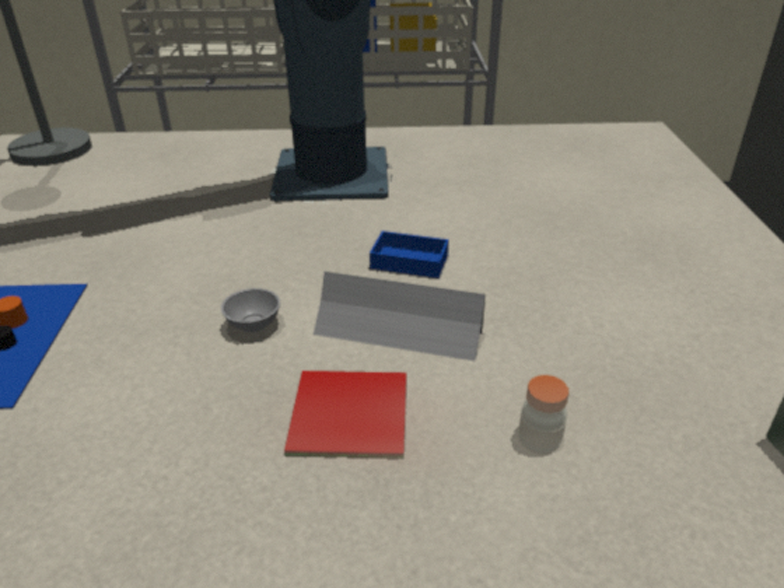

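Top view (784-px scale): foot line runs (323,268)–(475,316). The plate's corners are (397,154), (490,162), (483,255) and (389,248). The jar is at (285,172), the bowl at (540,335) and the tray at (372,447). The rest's +x points back towards the robot.

```bash
cat > h.py <<'E'
import numpy as np,cv2
from rig import r,vision
from scipy.spatial.transform import Rotation as R
def px2w(c,uv,z,s=1.4):
    K,T=c["intrinsics"],c["world_to_cam"]
    u,v=np.array(uv)/s
    d=np.array([(u-K[0,2])/K[0,0],-(v-K[1,2])/K[1,1],-1])
    Rm,t=T[:3,:3],T[:3,3]; o=-Rm.T@t; d=Rm.T@d
    return o+d*(z-o[2])/d[2]
def w2px(c,p):
    K,T=c["intrinsics"],c["world_to_cam"]; q=T[:3,:3]@np.array(p)+T[:3,3]
    return np.array([K[0,0]*q[0]/-q[2]+K[0,2],K[1,1]*q[1]/q[2]+K[1,2]])
E
python3 - <<'E'
from h import *
c=vision.capture("top");np.set_printoptions(precision=4,suppress=True)
P=lambda uv,z:px2w(c,uv,z)
A,B=P((323,268),0),P((475,316),0);print("foot",A,B,np.linalg.norm(A-B),(A+B)/2)
t1,t2=P((305,306),.066),P((470,357),.066);print("top",t1,t2,np.linalg.norm(t1-t2))
im=c["color"].astype(int);m=((im[:,:,0]>100)&(im[:,:,1]<70)&(im[:,:,2]<70)).astype(np.uint8)
n,l,st,ce=cv2.connectedComponentsWithStats(m);k=1+np.argmax(st[1:,4])
cn=cv2.findContours((l==k).astype(np.uint8),0,2)[0][0]
rc=cv2.minAreaRect(cn);print(rc);bx=cv2.boxPoints(rc)
pc=np.array([P(b,.01) if 0 else px2w(c,b,.01,1) for b in bx]);print(pc,pc.mean(0),[np.linalg.norm(pc[i]-pc[i-1]) for i in range(4)])
for n,uv,z in(("jar",(277,158),.075),("bowl",(540,335),.035),("tray",(372,447),.03)):print(n,P(uv,z))
# scene check
c2=vision.capture("scene")
A2,B2=px2w(c2,(476,356),0),px2w(c2,(316,334),0);print("scene foot",A2,B2)
q=[px2w(c2,u,.01) for u in((302,372),(407,373),(405,453),(288,452))];print(np.array(q),np.mean(q,0))
E
```

```text
foot [0.5656 0.2053 0.    ] [ 0.5028 -0.0049  0.    ] 0.219405958434239 [0.5342 0.1002 0.    ]
top [0.5114 0.2204 0.066 ] [0.4502 0.0095 0.066 ] 0.219536413646073
((313.6341247558594, 145.7073211669922), (67.31120300292969, 66.6181640625), 4.969740390777588)
[[ 0.5958  0.1158  0.01  ]
 [ 0.7243  0.1068  0.01  ]
 [ 0.7147 -0.0222  0.01  ]
 [ 0.5866 -0.0123  0.01  ]] [0.6554 0.047  0.01  ] [np.float64(0.12848059521764163), np.float64(0.12884395222478126), np.float64(0.1293555592274191), np.float64(0.12855541906881943)]
jar [0.6995 0.2591 0.075 ]
bowl [ 0.4789 -0.0859  0.035 ]
tray [0.3281 0.1327 0.03  ]
scene foot [0.5588 0.2095 0.    ] [0.5038 0.0004 0.    ]
[[ 0.5912 -0.011   0.01  ]
 [ 0.5987  0.1183  0.01  ]
 [ 0.7265  0.1095  0.01  ]
 [ 0.7197 -0.0162  0.01  ]] [0.659  0.0502 0.01  ]
```

```bash
cat >> h.py <<'E'
M=np.array([.534,.101,0]);YR=np.array([-.286,-.958,0]);XR=np.array([-.958,.286,0])
W=np.c_[XR,YR,[0,0,1]]
def Rt(tilt=0): # tool y = rest y, tool x = -rest x, tilt>0: fingertips toward rest -x
    b=np.c_[-XR,YR,[0,0,-1]]
    return R.from_matrix(b)*R.from_rotvec([0,np.radians(tilt),0])
def go(p,tilt=0,L=.165,pose=None):
    """rest-frame tip point p -> linear/dr units from present pose"""
    s=r.state();T0=R.from_euler("xyz",s["tcp_rot"]);Rm=Rt(tilt)
    t=M+W@np.array(p)-Rm.as_matrix()[:,2]*L
    print("tcp target",t.round(4),"lin",(T0.inv().apply(t-s["eef_pos"])/.04).round(3),"dr",(np.degrees((T0.inv()*Rm).as_rotvec())/5).round(2))
def where(L=.165):
    s=r.state();T0=R.from_euler("xyz",s["tcp_rot"]);p=s["eef_pos"]+T0.as_matrix()[:,2]*L
    print("t",round(s["clock"],2),"tip rest mm",(W.T@(p-M)*1000).round(1),"tcp",np.round(s["eef_pos"],4),"F rest",(W.T@s["force"]).round(2),"rotres deg",np.degrees((Rt(0).inv()*T0).as_rotvec()).round(2),"q",np.round(s["q"],2))
E
python3 -c "
from h import *
go([-.245,.012,.24])"
```

```text
tcp target [0.7653 0.0194 0.405 ] lin [ 1.8189e+01 -1.0289e+01 -1.3000e-02] dr [-0.01  0.01  7.24]
```

Request:
{"name": "send_rows", "arguments": {
  "motion": [
    {"linear": [4.5, -2.6, 0], "dr": [0, 0, 1.8], "grip": 85},
    {"linear": [4.5, -2.6, 0], "dr": [0, 0, 1.8], "grip": 85},
    {"linear": [4.5, -2.6, 0], "dr": [0, 0, 3.6], "grip": 85},
    {"linear": [4.5, -2.6, 0], "dr": [0, 0, 5], "grip": 85},
    {"linear": [4.5, -2.6, 0], "dr": [0, 0, 7.24], "grip": 85}
  ]
}}

```text
clock: 0.62
eef_pos: [0.3521, -0.4541, 0.4046]
tcp_rot: [-3.141, -0.0, -0.188]
force: [0.9, 0.0, 0.2]
finger_gap: 0.0851
finger_force: 0.0
```

```bash
python3 -c "
from h import *
go([-.245,.012,.24]);where()"
```

```text
tcp target [0.7653 0.0194 0.405 ] lin [ 7.9360e+00 -1.3561e+01 -6.0000e-03] dr [-0.   -0.    1.17]
t 0.62 tip rest mm [ 15.5 583.8 239.6] tcp [ 0.3521 -0.4541  0.4046] F rest [-0.87 -0.3   0.21] rotres deg [ 0.02  0.   -5.85] q [ 0.79  0.41  0.06  1.75 -0.03  0.99 -0.9 ]
```

Request:
{"name": "send_rows", "arguments": {
  "motion": [
    {"linear": [7.9, -13.5, 0], "dr": [0, 0, 1.17], "grip": 85},
    {"linear": [7.9, -13.5, 0], "dr": [0, 0, 1.17], "grip": 85},
    {"linear": [7.9, -13.5, 0], "dr": [0, 0, 1.17], "grip": 85},
    {"linear": [7.9, -13.5, 0], "dr": [0, 0, 1.17], "grip": 85},
    {"linear": [7.9, -13.5, 0], "dr": [0, 0, 1.17], "grip": 85}
  ]
}}

```text
clock: 1.03
eef_pos: [0.4881, -0.2962, 0.4048]
tcp_rot: [3.141, -0.0, -0.284]
force: [1.2, -0.9, -0.0]
finger_gap: 0.0851
finger_force: 0.0
```

```bash
python3 -c "
from h import *
go([-.245,.012,.24]);where()"
```

```text
tcp target [0.7653 0.0194 0.405 ] lin [ 4.442e+00 -9.517e+00 -6.000e-03] dr [ 0.   -0.    0.07]
t 1.03 tip rest mm [-69.6 393.7 239.8] tcp [ 0.4881 -0.2962  0.4048] F rest [-1.38  0.53 -0.01] rotres deg [-0.01  0.   -0.36] q [ 0.46  0.4   0.01  1.75 -0.    0.99 -1.38]
```

Request:
{"name": "send_rows", "arguments": {
  "motion": [
    {"linear": [4.4, -9.5, 0], "dr": [0, 0, 0.07], "grip": 85},
    {"linear": [4.4, -9.5, 0], "dr": [0, 0, 0.07], "grip": 85},
    {"linear": [4.4, -9.5, 0], "dr": [0, 0, 0.07], "grip": 85},
    {"linear": [4.4, -9.5, 0], "dr": [0, 0, 0.07], "grip": 85},
    {"linear": [4.4, -9.5, 0], "dr": [0, 0, 0.07], "grip": 85}
  ]
}}

```text
clock: 1.45
eef_pos: [0.6251, -0.1394, 0.4046]
tcp_rot: [3.141, 0.0, -0.29]
force: [1.8, -0.9, 0.7]
finger_gap: 0.0851
finger_force: 0.0
```

```bash
python3 -c "
from h import *
go([-.245,.012,.05]);where()"
```

```text
tcp target [0.7653 0.0194 0.215 ] lin [ 2.223 -4.807  4.739] dr [0. 0. 0.]
t 1.45 tip rest mm [-156.   204.2  239.6] tcp [ 0.6251 -0.1394  0.4046] F rest [-1.97  0.34  0.71] rotres deg [-0.01 -0.01 -0.  ] q [ 0.17  0.52 -0.03  1.56  0.02  1.06 -1.73]
```

Request:
{"name": "send_rows", "arguments": {
  "motion": [
    {"linear": [2.2, -4.8, 0], "dr": [0, 0, 0], "grip": 85},
    {"linear": [2.2, -4.8, 0], "dr": [0, 0, 0], "grip": 85},
    {"linear": [2.2, -4.8, 0], "dr": [0, 0, 0], "grip": 85},
    {"linear": [2.2, -4.8, 0], "dr": [0, 0, 0], "grip": 85},
    {"linear": [2.2, -4.8, 0], "dr": [0, 0, 0], "grip": 85}
  ]
}}

```text
clock: 1.87
eef_pos: [0.7624, 0.0172, 0.4045]
tcp_rot: [3.141, 0.0, -0.29]
force: [-0.1, 0.1, 0.3]
finger_gap: 0.0853
finger_force: 0.0
```

Request:
{"name": "send_rows", "arguments": {
  "motion": [
    {"linear": [0, 0, 4.7], "dr": [0, 0, 0], "grip": 85},
    {"linear": [0, 0, 4.7], "dr": [0, 0, 0], "grip": 85},
    {"linear": [0, 0, 4.7], "dr": [0, 0, 0], "grip": 85},
    {"linear": [0, 0, 4.7], "dr": [0, 0, 0], "grip": 85},
    {"linear": [0, 0, 4.7], "dr": [0, 0, 0], "grip": 85}
  ]
}}

```text
clock: 2.28
eef_pos: [0.759, 0.0155, 0.2101]
tcp_rot: [3.139, 0.008, -0.29]
force: [-0.6, 0.1, -1.7]
finger_gap: 0.0852
finger_force: 0.0
```

```bash
python3 -c "
from h import *
go([-.245,.012,.01]);where()
for n in('top','scene'):
    c=vision.capture(n);cv2.imwrite(f'pics/{n}1.png',cv2.resize(c['color'][:,:,::-1],(784,588)))"
```

```text
tcp target [0.7653 0.0194 0.175 ] lin [ 0.13  -0.141  0.875] dr [0.03 0.09 0.  ]
t 2.28 tip rest mm [-238.7   18.    45.1] tcp [0.759  0.0155 0.2101] F rest [ 0.62  0.04 -1.71] rotres deg [-0.17 -0.45 -0.02] q [-0.06  0.94 -0.04  1.29  0.04  0.92 -1.97]
```

View pics/scene1.png

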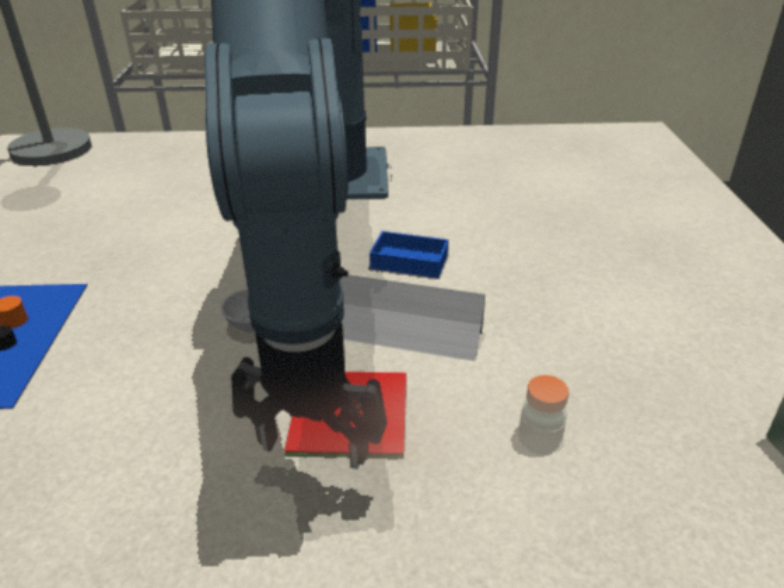

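The scene picture shows both fingertips, at about (265,440) and (360,455), standing on the near side of the plate. They are clear of it and above the bench. Next I'll lower until I feel the bench.

Request:
{"name": "send_rows", "arguments": {
  "motion": [
    {"linear": [0.1, -0.14, 0.4], "dr": [0, 0.09, 0], "grip": 85},
    {"linear": [0.1, -0.14, 0.75], "dr": [0, 0.09, 0], "grip": 85},
    {"linear": [0.1, -0.14, 0.75], "dr": [0, 0.09, 0], "grip": 85}
  ]
}}

```text
clock: 2.63
eef_pos: [0.7662, 0.0202, 0.1852]
tcp_rot: [3.141, -0.005, -0.289]
force: [-1.4, -0.8, -0.6]
finger_gap: 0.0852
finger_force: 0.0
```

Request:
{"name": "send_rows", "arguments": {
  "motion": [
    {"linear": [0, 0, 0.05], "dr": [0, 0, 0], "grip": 85},
    {"linear": [0, 0, 0.1], "dr": [0, 0, 0], "grip": 85},
    {"linear": [0, 0, 0.15], "dr": [0, 0, 0], "grip": 85},
    {"linear": [0, 0, 0.2], "dr": [0, 0, 0], "grip": 85}
  ]
}}

```text
clock: 2.97
eef_pos: [0.7673, 0.0195, 0.1796]
tcp_rot: [-3.141, -0.009, -0.29]
force: [0.9, 0.2, 0.1]
finger_gap: 0.0852
finger_force: 0.0
```

Request:
{"name": "send_rows", "arguments": {
  "motion": [
    {"linear": [0, 0, 0.05], "dr": [0, 0, 0], "grip": 85},
    {"linear": [0, 0, 0.05], "dr": [0, 0, 0], "grip": 85},
    {"linear": [0, 0, 0.1], "dr": [0, 0, 0], "grip": 85},
    {"linear": [0, 0, 0.1], "dr": [0, 0, 0], "grip": 85}
  ]
}}

```text
clock: 3.3
eef_pos: [0.7669, 0.0197, 0.1744]
tcp_rot: [3.141, -0.007, -0.29]
force: [0.2, -0.5, -1.0]
finger_gap: 0.0849
finger_force: 0.0
```

Request:
{"name": "send_rows", "arguments": {
  "motion": [
    {"linear": [0, 0, 0.05], "dr": [0, -0.08, 0], "grip": 85},
    {"linear": [0, 0, 0.1], "dr": [0, -0.08, 0], "grip": 85},
    {"linear": [0, 0, 0.1], "dr": [0, -0.08, 0], "grip": 85}
  ]
}}

```text
clock: 3.55
eef_pos: [0.7668, 0.0197, 0.1701]
tcp_rot: [3.141, -0.0, -0.29]
force: [0.2, -0.0, 0.6]
finger_gap: 0.085
finger_force: 0.0
```

Request:
{"name": "send_rows", "arguments": {
  "motion": [
    {"linear": [0, 0, 0.05], "dr": [0, 0, 0], "grip": 85},
    {"linear": [0, 0, 0.1], "dr": [0, 0, 0], "grip": 85},
    {"linear": [0, 0, 0.1], "dr": [0, 0, 0], "grip": 85}
  ]
}}

```text
clock: 3.8
eef_pos: [0.7668, 0.0197, 0.1661]
tcp_rot: [3.141, -0.0, -0.29]
force: [-0.2, -0.3, -1.0]
finger_gap: 0.0848
finger_force: 0.0
```

```bash
python3 -c "
from h import *
where(.16)"
```

```text
t 3.8 tip rest mm [-246.3   11.3    6.1] tcp [0.7668 0.0197 0.1661] F rest [ 0.1   0.31 -0.97] rotres deg [-0.01  0.01 -0.01] q [-0.06  1.01 -0.04  1.27  0.05  0.87 -1.97]
```

Request:
{"name": "send_rows", "arguments": {
  "motion": [
    {"linear": [0, 0, 0.07], "dr": [0, 0, 0], "grip": 85},
    {"linear": [-0.3, 0, 0.07], "dr": [0, 0, 0], "grip": 85},
    {"linear": [-0.6, 0, 0.07], "dr": [0, 0, 0], "grip": 85},
    {"linear": [-0.85, 0, 0.07], "dr": [0, 0, 0], "grip": 85},
    {"linear": [-1.1, 0, 0.07], "dr": [0, 0, 0], "grip": 85}
  ]
}}

```text
clock: 4.22
eef_pos: [0.7246, 0.0322, 0.1638]
tcp_rot: [3.141, -0.002, -0.29]
force: [1.1, -0.2, -1.4]
finger_gap: 0.0849
finger_force: 0.4
```

Request:
{"name": "send_rows", "arguments": {
  "motion": [
    {"linear": [-0.25, 0, 0], "dr": [0, 0, 0], "grip": 85},
    {"linear": [-0.5, 0, 0], "dr": [0, 0, 0], "grip": 85},
    {"linear": [-0.75, 0, 0], "dr": [0, 0, 0], "grip": 85},
    {"linear": [-1.0, 0, 0], "dr": [0, 0, 0], "grip": 85},
    {"linear": [-1.0, 0, 0], "dr": [0, 0, 0], "grip": 85}
  ]
}}

```text
clock: 4.63
eef_pos: [0.6852, 0.0446, 0.1636]
tcp_rot: [3.142, 0.001, -0.289]
force: [0.1, 0.5, -0.5]
finger_gap: 0.0852
finger_force: 0.0
```

```bash
python3 -c "
from h import *
where(.16)
for n in('top','scene'):
    c=vision.capture(n);cv2.imwrite(f'pics/{n}2.png',cv2.resize(c['color'][:,:,::-1],(784,588)))
a,b=cv2.imread('pics/top2.png'),cv2.imread('pics/scene2.png')
cv2.imwrite('pics/both2.png',np.hstack([a[100:400,200:600],b[230:530,150:550]]))"
```

```text
t 4.63 tip rest mm [-160.8   10.8    3.6] tcp [0.6852 0.0446 0.1636] F rest [ 0.1  -0.54 -0.47] rotres deg [-0.   -0.06 -0.07] q [-0.1   0.9  -0.04  1.53  0.05  0.72 -2.03]
```

View pics/both2.png

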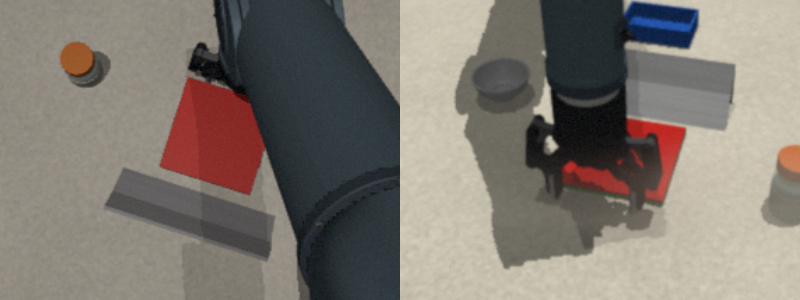

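Top crop: the plate is square to the rest, with its front edge about 20 mm from the foot. It sits about 15 mm towards −y relative to the fingers, so I'll recentre the fingers and keep pushing.

Request:
{"name": "send_rows", "arguments": {
  "motion": [
    {"linear": [0.15, 0, 0], "dr": [0, 0, 0], "grip": 85},
    {"linear": [0.15, -0.35, 0], "dr": [0, 0, 0], "grip": 85},
    {"linear": [-0.1, -0.35, 0], "dr": [0, 0, 0], "grip": 85},
    {"linear": [-0.35, -0.35, 0], "dr": [0, 0, 0], "grip": 85},
    {"linear": [-0.55, -0.35, 0], "dr": [0, 0, 0], "grip": 85}
  ]
}}

```text
clock: 5.15
eef_pos: [0.6704, 0.0647, 0.1641]
tcp_rot: [-3.14, -0.003, -0.29]
force: [3.0, -0.7, 0.1]
finger_gap: 0.0851
finger_force: 1.7
```

Request:
{"name": "send_rows", "arguments": {
  "motion": [
    {"linear": [-0.2, 0, 0], "dr": [0, 0, 0], "grip": 85},
    {"linear": [-0.4, 0, 0], "dr": [0, 0, 0], "grip": 85},
    {"linear": [-0.6, 0, 0], "dr": [0, 0, 0], "grip": 85},
    {"linear": [-0.8, 0, 0], "dr": [0, 0, 0], "grip": 85}
  ]
}}

```text
clock: 5.48
eef_pos: [0.6384, 0.0727, 0.1639]
tcp_rot: [-3.142, -0.001, -0.29]
force: [1.3, -0.4, -0.8]
finger_gap: 0.0859
finger_force: 1.1
```

```bash
python3 -c "
from h import *
where(.16)"
```

```text
t 5.48 tip rest mm [-108.3   -2.8    3.9] tcp [0.6384 0.0727 0.1639] F rest [-1.35 -0.01 -0.81] rotres deg [0.   0.08 0.01] q [-0.16  0.84 -0.04  1.66  0.05  0.64 -2.08]
```

Request:
{"name": "send_rows", "arguments": {
  "motion": [
    {"linear": [-0.2, 0, 0], "dr": [0, 0, 0], "grip": 85},
    {"linear": [-0.4, 0, 0], "dr": [0, 0, 0], "grip": 85},
    {"linear": [-0.6, 0, 0], "dr": [0, 0, 0], "grip": 85},
    {"linear": [-0.8, 0, 0], "dr": [0, 0, 0], "grip": 85},
    {"linear": [-1.0, 0, 0], "dr": [0, 0, 0], "grip": 85}
  ]
}}

```text
clock: 5.9
eef_pos: [0.5993, 0.0844, 0.1636]
tcp_rot: [3.141, 0.0, -0.29]
force: [2.2, -0.8, -0.9]
finger_gap: 0.0849
finger_force: 0.6
```

Request:
{"name": "send_rows", "arguments": {
  "motion": [
    {"linear": [-0.2, 0, 0], "dr": [0, 0, 0], "grip": 85},
    {"linear": [-0.4, 0, 0], "dr": [0, 0, 0], "grip": 85},
    {"linear": [-0.6, 0, 0], "dr": [0, 0, 0], "grip": 85},
    {"linear": [-0.75, 0, 0], "dr": [0, 0, 0], "grip": 85},
    {"linear": [-0.75, 0, 0], "dr": [0, 0, 0], "grip": 85}
  ]
}}

```text
clock: 6.32
eef_pos: [0.5702, 0.0933, 0.1635]
tcp_rot: [3.141, 0.001, -0.289]
force: [0.5, -0.6, -0.6]
finger_gap: 0.0848
finger_force: 0.0
```

```bash
python3 -c "
from h import *
where(.16)
for n in('top','scene'):
    c=vision.capture(n);cv2.imwrite(f'pics/{n}3.png',cv2.resize(c['color'][:,:,::-1],(784,588)))
a,b=cv2.imread('pics/top3.png'),cv2.imread('pics/scene3.png')
cv2.imwrite('pics/both3.png',np.hstack([a[100:400,200:600],b[180:480,150:550]]))"
```

```text
t 6.32 tip rest mm [-36.7  -2.9   3.5] tcp [0.5702 0.0933 0.1635] F rest [-0.69  0.44 -0.58] rotres deg [-0.03 -0.06 -0.07] q [-0.21  0.77 -0.04  1.84  0.05  0.53 -2.14]
```

View pics/both3.png

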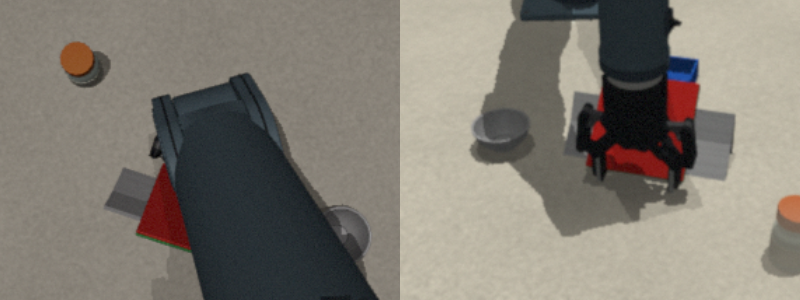

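The plate has climbed the rest and leans at about 40°. Its foot is still about 18 mm short.

Request:
{"name": "send_rows", "arguments": {
  "motion": [
    {"linear": [-0.12, 0, 0], "dr": [0, 0, 0], "grip": 85},
    {"linear": [-0.24, 0, 0], "dr": [0, 0, 0], "grip": 85},
    {"linear": [-0.34, 0, 0], "dr": [0, 0, 0], "grip": 85},
    {"linear": [-0.34, 0, 0], "dr": [0, 0, 0], "grip": 85}
  ]
}}

```text
clock: 6.75
eef_pos: [0.5578, 0.0968, 0.1636]
tcp_rot: [3.141, 0.0, -0.289]
force: [0.4, -0.4, -0.4]
finger_gap: 0.0851
finger_force: 0.2
```

Request:
{"name": "send_rows", "arguments": {
  "motion": [
    {"linear": [-0.06, 0, 0], "dr": [0, 0, 0], "grip": 85},
    {"linear": [-0.1, 0, 0], "dr": [0, 0, 0], "grip": 85},
    {"linear": [-0.1, 0, 0], "dr": [0, 0, 0], "grip": 85}
  ]
}}

```text
clock: 7.0
eef_pos: [0.5548, 0.0977, 0.1637]
tcp_rot: [-3.142, -0.001, -0.29]
force: [0.9, -0.1, -1.5]
finger_gap: 0.0853
finger_force: 0.4
```

```bash
python3 -c "
from h import *
where(.16)
c=vision.capture('scene');cv2.imwrite('pics/scene4.png',cv2.resize(c['color'][100:360,80:430,::-1],None,fx=2.2,fy=2.2,interpolation=2))"
```

```text
t 7.0 tip rest mm [-21.   -2.8   3.7] tcp [0.5548 0.0977 0.1637] F rest [-0.88 -0.2  -1.47] rotres deg [ 0.    0.06 -0.01] q [-0.23  0.75 -0.04  1.88  0.05  0.51 -2.16]
```

Request:
{"name": "send_rows", "arguments": {
  "motion": [
    {"linear": [-0.04, 0, 0], "dr": [0, 0, 0], "grip": 85},
    {"linear": [-0.08, 0, 0], "dr": [0, 0, 0], "grip": 85},
    {"linear": [-0.08, 0, 0], "dr": [0, 0, 0], "grip": 85}
  ]
}}

```text
clock: 7.3
eef_pos: [0.5531, 0.0982, 0.1643]
tcp_rot: [-3.14, -0.005, -0.29]
force: [4.7, -1.7, 0.1]
finger_gap: 0.0851
finger_force: 2.6
```

```bash
python3 -c "
from h import *
where(.16)
c=vision.capture('scene');cv2.imwrite('pics/scene4.png',cv2.resize(c['color'][100:360,80:430,::-1],None,fx=2.2,fy=2.2,interpolation=2))"
```

```text
t 7.3 tip rest mm [-19.9  -2.9   4.3] tcp [0.5531 0.0982 0.1643] F rest [-5.01  0.32  0.15] rotres deg [0.07 0.27 0.02] q [-0.23  0.75 -0.03  1.89  0.05  0.5  -2.16]
```

View pics/scene4.png

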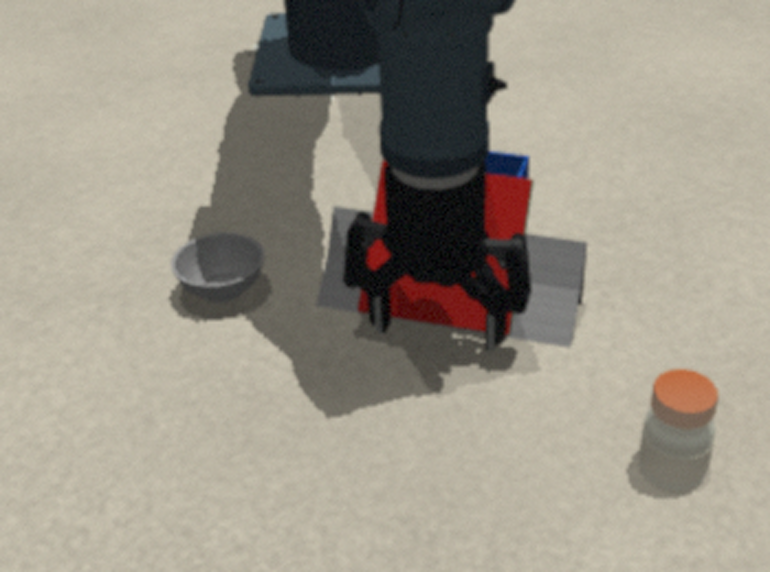

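The plate leans square, with its foot at the foot line (push force up to 5 N). I'll back off, lift clear, and check that it stays.

Request:
{"name": "send_rows", "arguments": {
  "motion": [
    {"linear": [0.3, 0, 0], "dr": [0, 0, 0], "grip": 85},
    {"linear": [0.9, 0, 0], "dr": [0, 0, 0], "grip": 85},
    {"linear": [1.6, 0, 0], "dr": [0, 0, 0], "grip": 85},
    {"linear": [1.8, 0, -1], "dr": [0, 0, 0], "grip": 85},
    {"linear": [1.8, 0, -2], "dr": [0, 0, 0], "grip": 85}
  ]
}}

```text
clock: 7.77
eef_pos: [0.6207, 0.0765, 0.241]
tcp_rot: [3.138, 0.005, -0.292]
force: [-0.1, 0.3, 0.9]
finger_gap: 0.0846
finger_force: 0.0
```

Request:
{"name": "send_rows", "arguments": {
  "motion": [
    {"linear": [0, 0, -1], "dr": [0, 0, 0], "grip": 85},
    {"linear": [0, 0, -2], "dr": [0, 0, 0], "grip": 85},
    {"linear": [0, 0, -3], "dr": [0, 0, 0], "grip": 85},
    {"linear": [0, 0, -3], "dr": [0, 0, 0], "grip": 85}
  ]
}}

```text
clock: 8.1
eef_pos: [0.6228, 0.0786, 0.3722]
tcp_rot: [-3.136, -0.012, -0.29]
force: [1.7, 0.1, 0.5]
finger_gap: 0.0849
finger_force: 0.0
```

```bash
python3 -c "
from h import *
where(.16);go([.120,-.003,.15],20,.16);go([.120,-.003,.15],0,.16)
for n in('top','scene'):
    c=vision.capture(n);cv2.imwrite(f'pics/{n}5.png',cv2.resize(c['color'][:,:,::-1],(784,588)))
a,b=cv2.imread('pics/top5.png'),cv2.imread('pics/scene5.png')
cv2.imwrite('pics/both5.png',np.hstack([a[100:400,200:600],b[180:480,150:550]]))"
```

```text
t 8.1 tip rest mm [-93.3  -4.9 212.2] tcp [0.6228 0.0786 0.3722] F rest [-1.57 -0.55  0.46] rotres deg [0.34 0.67 0.01] q [-0.16  0.53 -0.05  1.63  0.03  0.97 -2.08]
tcp target [0.3675 0.1538 0.3004] lin [-6.675  0.034  1.718] dr [-0.07  3.87 -0.01]
tcp target [0.4199 0.1382 0.31  ] lin [-5.304  0.033  1.493] dr [-0.07 -0.13 -0.  ]
```

View pics/both5.png

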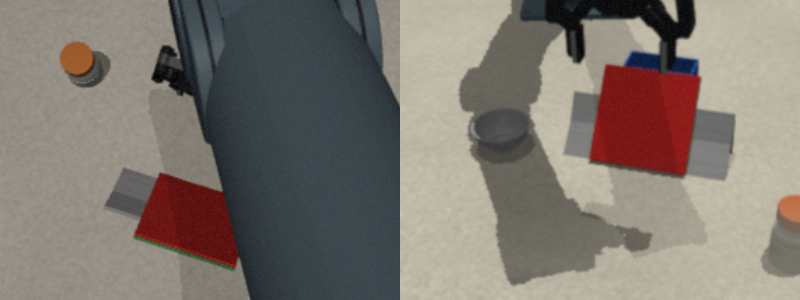

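The plate stands leaning, free and square. Its top edge runs (335,338)–(435,368) in the top view. I'll cross above it to the back side.

Request:
{"name": "send_rows", "arguments": {
  "motion": [
    {"linear": [-1, 0, 0], "dr": [0, 0, 0], "grip": 85},
    {"linear": [-2, 0, 0], "dr": [0, 0, 0], "grip": 85},
    {"linear": [-3, 0, 0], "dr": [0, 0, 0], "grip": 85},
    {"linear": [-4, 0, 0], "dr": [0, 0, 0], "grip": 85},
    {"linear": [-5, 0, 0], "dr": [0, 0, 0], "grip": 85}
  ]
}}

```text
clock: 8.62
eef_pos: [0.426, 0.1352, 0.3617]
tcp_rot: [3.139, 0.003, -0.29]
force: [0.7, 0.9, 0.3]
finger_gap: 0.0846
finger_force: 0.0
```

```bash
python3 -c "
from h import *
c=vision.capture('top')
for z in(.09,.098):
  for uv in((335,338),(435,368)): print(z,(W.T@(px2w(c,uv,z)-M)*1000).round(1))
where(.16);go([.125,-.003,.17],20,.16);go([.125,-.003,.17],0,.16)"
```

```text
0.09 [ 81.7 -57.2  90. ]
0.09 [79.6 71.4 90. ]
0.098 [ 81.3 -56.6  98. ]
0.098 [79.2 70.7 98. ]
t 8.67 tip rest mm [122.3  -0.6 200.5] tcp [0.4188 0.137  0.3605] F rest [ 8.32  0.91 -0.51] rotres deg [-0.36 -0.6  -0.3 ] q [-0.32  0.25 -0.11  2.1   0.04  0.8  -2.31]
tcp target [0.3627 0.1553 0.3204] lin [-1.464 -0.05   1.018] dr [0.06 4.12 0.07]
tcp target [0.4151 0.1396 0.33  ] lin [-0.099 -0.041  0.763] dr [0.07 0.12 0.06]
```

Request:
{"name": "send_rows", "arguments": {
  "motion": [
    {"linear": [-0.3, 0.1, 0.3], "dr": [0, 1.2, 0], "grip": 85},
    {"linear": [-0.7, 0.1, 0.6], "dr": [0, 2.2, 0], "grip": 85},
    {"linear": [-1.1, 0.1, 0.8], "dr": [0, 3.2, 0], "grip": 85},
    {"linear": [-1.45, 0.1, 1.0], "dr": [0, 4.1, 0], "grip": 85},
    {"linear": [-1.45, 0.1, 1.0], "dr": [0, 4.1, 0], "grip": 85}
  ]
}}

```text
clock: 9.08
eef_pos: [0.3791, 0.1446, 0.3228]
tcp_rot: [3.129, -0.304, -0.286]
force: [-0.5, 0.1, -0.4]
finger_gap: 0.085
finger_force: 0.0
```

```bash
python3 -c "
from h import *
where(.16);go([.118,.005,.08],20,.16);go([.118,.005,.08],10,.16)"
```

```text
t 9.08 tip rest mm [112.9   4.3 170.2] tcp [0.3791 0.1446 0.3228] F rest [ 0.51  0.02 -0.39] rotres deg [-0.66 17.44 -0.1 ] q [-0.87  0.22  0.34  2.32  0.38  0.44 -2.74]
tcp target [0.3671 0.1456 0.2304] lin [-0.974  0.034  2.118] dr [0.13 0.51 0.04]
tcp target [0.3929 0.1379 0.2376] lin [-0.277  0.036  2.147] dr [ 0.13 -1.49  0.03]
```

Request:
{"name": "send_rows", "arguments": {
  "motion": [
    {"linear": [0.1, 0, 0.2], "dr": [0, -1, 0], "grip": 85},
    {"linear": [-0.28, 0, 0.6], "dr": [0.1, -1.5, 0], "grip": 85},
    {"linear": [-0.28, 0.03, 1.2], "dr": [0.1, -1.5, 0], "grip": 85},
    {"linear": [-0.28, 0.03, 1.7], "dr": [0.1, -1.5, 0], "grip": 85},
    {"linear": [-0.28, 0.03, 1.7], "dr": [0.1, -1.5, 0], "grip": 85}
  ]
}}

```text
clock: 9.5
eef_pos: [0.3885, 0.1399, 0.2529]
tcp_rot: [3.136, -0.17, -0.287]
force: [-0.6, 0.4, -0.4]
finger_gap: 0.0851
finger_force: 0.0
```

```bash
python3 -c "
from h import *
where(.16);go([.118,.005,.08],10,.16);go([.118,.005,.08],0,.16)"
```

```text
t 9.5 tip rest mm [123.4   5.2  95.2] tcp [0.3885 0.1399 0.2529] F rest [ 0.66 -0.24 -0.39] rotres deg [-0.32  9.77 -0.12] q [-0.68  0.4   0.21  2.3   0.13  0.33 -2.48]
tcp target [0.3929 0.1379 0.2376] lin [0.054 0.014 0.397] dr [0.06 0.05 0.03]
tcp target [0.4195 0.13   0.24  ] lin [0.749 0.015 0.455] dr [ 0.06 -1.95  0.02]
```

```bash
cat > arc.py <<'E'
from h import *
def tip(th,t=10,d=.022,extra=0):
    th=np.radians(th);t=np.radians(t);c=.13*np.array([np.cos(th),np.sin(th)])
    return c+d*np.array([-np.sin(t),-np.cos(t)])+(.011+extra)*np.array([np.cos(t),-np.sin(t)])
E
python3 -c "
from arc import *
for th in(45,49,55,60,65,70,75,80,85,90,95,100,105):
  p=tip(th);print(th,(p*1000).round(0),end=' ');go([p[0],.005,p[1]],10,.16)"
```

```text
45 [99. 68.] tcp target [0.4112 0.1325 0.2259] lin [0.474 0.013 0.765] dr [0.06 0.05 0.03]
49 [92. 75.] tcp target [0.4175 0.1306 0.2321] lin [0.664 0.014 0.641] dr [0.06 0.05 0.03]
55 [82. 83.] tcp target [0.4278 0.1275 0.2405] lin [0.964 0.016 0.48 ] dr [0.06 0.05 0.03]
60 [72. 89.] tcp target [0.437  0.1248 0.2466] lin [1.225 0.017 0.37 ] dr [0.06 0.05 0.03]
65 [62. 94.] tcp target [0.4466 0.1219 0.2518] lin [1.495 0.018 0.284] dr [0.06 0.05 0.03]
70 [51. 99.] tcp target [0.4566 0.1189 0.2562] lin [1.771 0.019 0.222] dr [0.06 0.05 0.03]
75 [ 41. 102.] tcp target [0.467  0.1158 0.2596] lin [2.052 0.02  0.183] dr [0.06 0.05 0.03]
80 [ 30. 104.] tcp target [0.4776 0.1126 0.262 ] lin [2.335 0.021 0.17 ] dr [0.06 0.05 0.03]
85 [ 18. 106.] tcp target [0.4884 0.1094 0.2635] lin [2.619 0.022 0.181] dr [0.06 0.05 0.03]
90 [  7. 106.] tcp target [0.4992 0.1062 0.264 ] lin [2.9   0.022 0.217] dr [0.06 0.05 0.03]
95 [ -4. 106.] tcp target [0.5101 0.1029 0.2635] lin [3.177 0.023 0.277] dr [0.06 0.05 0.03]
100 [-16. 104.] tcp target [0.5209 0.0997 0.262 ] lin [3.448 0.023 0.361] dr [0.06 0.05 0.03]
105 [-27. 102.] tcp target [0.5315 0.0965 0.2596] lin [3.71  0.023 0.469] dr [0.06 0.05 0.03]
```

Request:
{"name": "send_rows", "arguments": {
  "motion": [
    {"linear": [0.1, 0.01, 0.4], "dr": [0.06, 0.05, 0], "grip": 85},
    {"linear": [0.2, 0.01, 0.6], "dr": [0.06, 0.05, 0], "grip": 85},
    {"linear": [0.45, 0.01, 0.7], "dr": [0.06, 0.05, 0], "grip": 85},
    {"linear": [0.6, 0.01, 0.68], "dr": [0.06, 0.05, 0], "grip": 85},
    {"linear": [0.6, 0.01, 0.68], "dr": [0.06, 0.05, 0], "grip": 85}
  ]
}}

```text
clock: 9.92
eef_pos: [0.4181, 0.1318, 0.2343]
tcp_rot: [-3.135, -0.181, -0.291]
force: [1.2, 0.7, -0.7]
finger_gap: 0.0853
finger_force: 0.0
```

```bash
python3 -c "
from arc import *
where(.16)
for th in(49,55,60,65,70,75,80,85,90,95,100,105):
  p=tip(th);print(th,(p*1000).round(0),end=' ');go([p[0],.005,p[1]],10,.16)
c=vision.capture('scene');cv2.imwrite('pics/scene6.png',cv2.resize(c['color'][100:360,80:430,::-1],None,fx=2.2,fy=2.2,interpolation=2))"
```

```text
t 9.92 tip rest mm [91.1  2.7 76.9] tcp [0.4181 0.1318 0.2343] F rest [-0.99 -1.   -0.73] rotres deg [3.500e-01 1.035e+01 1.000e-02] q [-0.6   0.47  0.18  2.26  0.13  0.28 -2.43]
49 [92. 75.] tcp target [0.4175 0.1306 0.2321] lin [-0.014  0.033  0.054] dr [-0.07 -0.07 -0.01]
55 [82. 83.] tcp target [0.4278 0.1275 0.2405] lin [ 0.287  0.032 -0.104] dr [-0.07 -0.07 -0.01]
60 [72. 89.] tcp target [0.437  0.1248 0.2466] lin [ 0.55   0.031 -0.211] dr [-0.07 -0.07 -0.01]
65 [62. 94.] tcp target [0.4466 0.1219 0.2518] lin [ 0.821  0.031 -0.295] dr [-0.07 -0.07 -0.01]
70 [51. 99.] tcp target [0.4566 0.1189 0.2562] lin [ 1.098  0.03  -0.354] dr [-0.07 -0.07 -0.01]
75 [ 41. 102.] tcp target [0.467  0.1158 0.2596] lin [ 1.379  0.03  -0.39 ] dr [-0.07 -0.07 -0.01]
80 [ 30. 104.] tcp target [0.4776 0.1126 0.262 ] lin [ 1.662  0.029 -0.4  ] dr [-0.07 -0.07 -0.01]
85 [ 18. 106.] tcp target [0.4884 0.1094 0.2635] lin [ 1.945  0.029 -0.386] dr [-0.07 -0.07 -0.01]
90 [  7. 106.] tcp target [0.4992 0.1062 0.264 ] lin [ 2.226  0.029 -0.348] dr [-0.07 -0.07 -0.01]
95 [ -4. 106.] tcp target [0.5101 0.1029 0.2635] lin [ 2.503  0.03  -0.285] dr [-0.07 -0.07 -0.01]
100 [-16. 104.] tcp target [0.5209 0.0997 0.262 ] lin [ 2.772  0.03  -0.198] dr [-0.07 -0.07 -0.01]
105 [-27. 102.] tcp target [0.5315 0.0965 0.2596] lin [ 3.034  0.03  -0.088] dr [-0.07 -0.07 -0.01]
```

View pics/scene6.png

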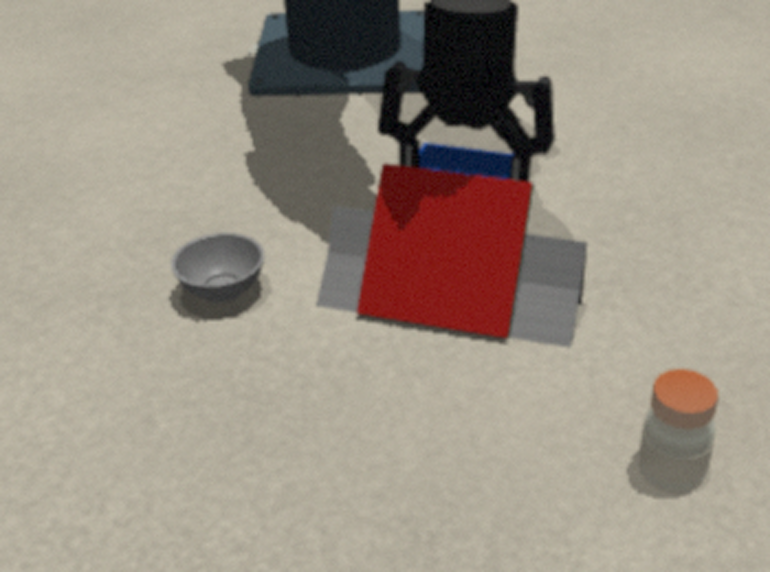

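Both fingers are behind the top edge, at (408,150) and (520,165), and the plate is still leaning. Next comes the arc about its foot.

Request:
{"name": "send_rows", "arguments": {
  "motion": [
    {"linear": [-0.05, 0.12, 0.0], "dr": [0, 0, 0], "grip": 85},
    {"linear": [0.15, 0.12, -0.03], "dr": [0, 0, 0], "grip": 85},
    {"linear": [0.29, 0.12, -0.1], "dr": [0, 0, 0], "grip": 85},
    {"linear": [0.44, 0.12, -0.16], "dr": [0, 0, 0], "grip": 85},
    {"linear": [0.55, 0.12, -0.21], "dr": [0, 0, 0], "grip": 85}
  ]
}}

```text
clock: 10.38
eef_pos: [0.4357, 0.1217, 0.2466]
tcp_rot: [-3.135, -0.181, -0.289]
force: [-0.4, -0.1, 0.1]
finger_gap: 0.0849
finger_force: 0.2
```

```bash
python3 -c "
from arc import *
where(.16)
for th in(60,65,70,75,80,85,90,95,100,105):
  p=tip(th);print(th,end=' ');go([p[0],.008,p[1]],10,.16)
c=vision.capture('scene');cv2.imwrite('pics/scene7.png',cv2.resize(c['color'][100:360,80:430,::-1],None,fx=2.2,fy=2.2,interpolation=2))"
```

```text
t 10.38 tip rest mm [71.4  7.2 89.3] tcp [0.4357 0.1217 0.2466] F rest [0.36 0.24 0.13] rotres deg [ 0.37 10.34 -0.08] q [-0.55  0.46  0.16  2.22  0.12  0.33 -2.38]
60 tcp target [0.4361 0.1219 0.2466] lin [ 0.008 -0.007  0.003] dr [-0.07 -0.07  0.01]
65 tcp target [0.4457 0.119  0.2518] lin [ 0.279 -0.007 -0.08 ] dr [-0.07 -0.07  0.01]
70 tcp target [0.4558 0.116  0.2562] lin [ 0.556 -0.008 -0.14 ] dr [-0.07 -0.07  0.01]
75 tcp target [0.4661 0.1129 0.2596] lin [ 0.837 -0.008 -0.175] dr [-0.07 -0.07  0.01]
80 tcp target [0.4767 0.1097 0.262 ] lin [ 1.12  -0.007 -0.186] dr [-0.07 -0.07  0.01]
85 tcp target [0.4875 0.1065 0.2635] lin [ 1.404 -0.007 -0.172] dr [-0.07 -0.07  0.01]
90 tcp target [0.4984 0.1033 0.264 ] lin [ 1.684 -0.007 -0.133] dr [-0.07 -0.07  0.01]
95 tcp target [0.5092 0.1    0.2635] lin [ 1.961 -0.006 -0.07 ] dr [-0.07 -0.07  0.01]
100 tcp target [0.52   0.0968 0.262 ] lin [ 2.231 -0.005  0.017] dr [-0.07 -0.07  0.01]
105 tcp target [0.5306 0.0937 0.2596] lin [ 2.492 -0.004  0.127] dr [-0.07 -0.07  0.01]
```

View pics/scene7.png

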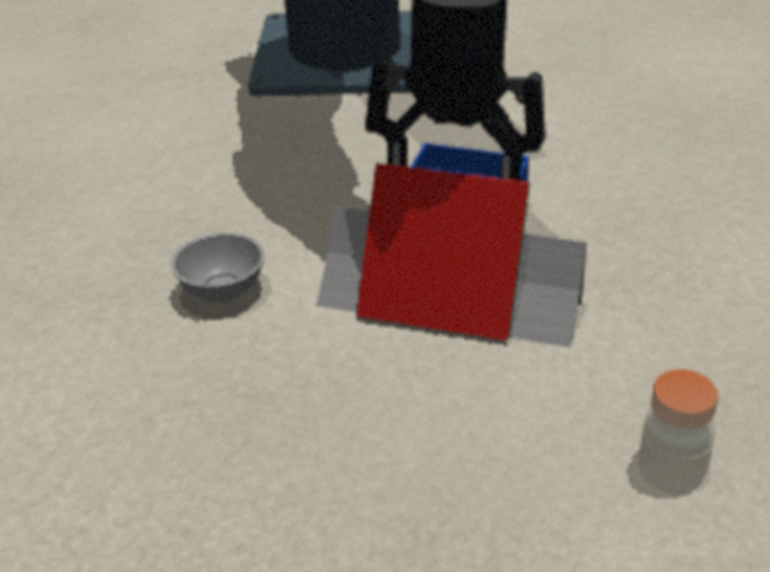

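The plate is turning on its foot (now about 60°), with at most 1–2 mm of slip. I'll continue the arc past upright.

Request:
{"name": "send_rows", "arguments": {
  "motion": [
    {"linear": [0.27, 0, -0.09], "dr": [0, 0, 0], "grip": 85},
    {"linear": [0.55, 0, -0.16], "dr": [0, 0, 0], "grip": 85},
    {"linear": [0.83, 0, -0.2], "dr": [0, 0, 0], "grip": 85},
    {"linear": [1.12, 0, -0.22], "dr": [0, 0, 0], "grip": 85},
    {"linear": [1.4, 0, -0.2], "dr": [0, 0, 0], "grip": 85}
  ]
}}

```text
clock: 10.85
eef_pos: [0.488, 0.106, 0.2645]
tcp_rot: [-3.135, -0.181, -0.29]
force: [-1.0, -0.3, 0.8]
finger_gap: 0.0854
finger_force: 0.0
```

```bash
cat > seg.py <<'E'
from h import *
def seg(n,col):
    c=vision.capture(n);im=c["color"][:,:,::-1];h=cv2.cvtColor(np.ascontiguousarray(im),cv2.COLOR_BGR2HSV)
    H,S,V=h[...,0].astype(int),h[...,1],h[...,2]
    m=(((H<8)|(H>172)) if col=="red" else ((H>40)&(H<90)))&(S>110)&(V>30)
    m[:, :150]=0; m[:,440:]=0
    k,l,st,ce=cv2.connectedComponentsWithStats(m.astype(np.uint8))
    if k<2: print(n,col,"none");return c,None
    i=1+np.argmax(st[1:,4]);cn=cv2.findContours((l==i).astype(np.uint8),0,2)[0][0]
    b=cv2.boxPoints(cv2.minAreaRect(cn));print(n,col,st[i,4],b.round(0).tolist());return c,b
E
python3 -c "
from arc import *;from seg import *
where(.16)
seg('scene','red');seg('scene','green')
for th in(85,90,95,100,105):
  p=tip(th);print(th,end=' ');go([p[0],.008,p[1]],10,.16)"
```

```text
t 10.85 tip rest mm [ 16.7   7.3 107.1] tcp [0.488  0.106  0.2645] F rest [0.89 0.53 0.8 ] rotres deg [ 0.38 10.37 -0.06] q [-0.44  0.47  0.13  2.1   0.1   0.42 -2.28]
scene red 4561 [[233.0, 246.0], [241.0, 182.0], [318.0, 192.0], [310.0, 256.0]]
scene green 33 [[281.0, 189.0], [281.0, 187.0], [301.0, 190.0], [301.0, 192.0]]
85 tcp target [0.4875 0.1065 0.2635] lin [-0.035 -0.014  0.015] dr [-0.08 -0.09 -0.01]
90 tcp target [0.4984 0.1033 0.264 ] lin [ 0.246 -0.014  0.054] dr [-0.08 -0.09 -0.01]
95 tcp target [0.5092 0.1    0.2635] lin [ 0.522 -0.014  0.118] dr [-0.08 -0.09 -0.01]
100 tcp target [0.52   0.0968 0.262 ] lin [ 0.792 -0.013  0.205] dr [-0.08 -0.09 -0.01]
105 tcp target [0.5306 0.0937 0.2596] lin [ 1.053 -0.013  0.316] dr [-0.08 -0.09 -0.01]
```

```bash
python3 -c "
from h import *
c=vision.capture('scene')
for th in(70,75,80,85):
  for f in(0,-.01):
    a=np.radians(th)
    print(th,f,[w2px(c,M+W@np.array(p)).round(0).tolist() for y in(-.057,.071) for p in((f-.01*np.sin(a),y,.01*np.cos(a)),(f+.13*np.cos(a),y,.13*np.sin(a)))])"
```

```text
70 0 [[309.0, 254.0], [317.0, 182.0], [241.0, 243.0], [247.0, 173.0]]
70 -0.01 [[308.0, 257.0], [316.0, 185.0], [239.0, 246.0], [245.0, 176.0]]
75 0 [[309.0, 254.0], [316.0, 184.0], [241.0, 243.0], [245.0, 175.0]]
75 -0.01 [[308.0, 258.0], [315.0, 187.0], [239.0, 247.0], [243.0, 178.0]]
80 0 [[309.0, 255.0], [315.0, 186.0], [241.0, 244.0], [243.0, 177.0]]
80 -0.01 [[308.0, 258.0], [313.0, 189.0], [239.0, 247.0], [241.0, 180.0]]
85 0 [[309.0, 255.0], [313.0, 189.0], [241.0, 244.0], [241.0, 179.0]]
85 -0.01 [[308.0, 259.0], [312.0, 192.0], [239.0, 248.0], [239.0, 182.0]]
```

The plate is at about 83°, with its foot within 5 mm of the line. I'll tip it over.

Request:
{"name": "send_rows", "arguments": {
  "motion": [
    {"linear": [0.25, 0, 0.04], "dr": [0, 0, 0], "grip": 85},
    {"linear": [0.5, 0, 0.09], "dr": [0, 0, 0], "grip": 85},
    {"linear": [0.75, 0, 0.15], "dr": [0, 0, 0], "grip": 85},
    {"linear": [0.95, 0, 0.2], "dr": [0, 0, 0], "grip": 85},
    {"linear": [1.15, 0, 0.25], "dr": [0, 0, 0], "grip": 85}
  ]
}}

```text
clock: 11.42
eef_pos: [0.5324, 0.0928, 0.262]
tcp_rot: [-3.136, -0.18, -0.289]
force: [-0.1, 0.8, -0.3]
finger_gap: 0.0849
finger_force: 0.0
```

```bash
python3 -c "
from seg import *
where(.16);seg('scene','red');seg('scene','green')"
```

```text
t 11.42 tip rest mm [-29.5   7.4 104.6] tcp [0.5324 0.0928 0.262 ] F rest [ 0.3  -0.7  -0.28] rotres deg [ 0.33 10.31 -0.08] q [-0.37  0.53  0.1   2.    0.09  0.46 -2.22]
scene red none
scene green 3493 [[217.0, 293.0], [226.0, 241.0], [309.0, 256.0], [299.0, 308.0]]
```

It has fallen green up. I'll measure it and move the hand round to the near side.

Request:
{"name": "send_rows", "arguments": {
  "motion": [
    {"linear": [0, 0, -0.8], "dr": [0, -0.6, 0], "grip": 85},
    {"linear": [0.6, 0, -1.2], "dr": [0, -1.2, 0], "grip": 85},
    {"linear": [1.4, 0, -1.2], "dr": [0, -2.05, 0], "grip": 85},
    {"linear": [2.4, 0, -1.2], "dr": [0, -2.05, 0], "grip": 85},
    {"linear": [3.4, 0, -1.2], "dr": [0, -2.05, 0], "grip": 85}
  ]
}}

```text
clock: 11.93
eef_pos: [0.6525, 0.0567, 0.3345]
tcp_rot: [-3.135, -0.0, -0.288]
force: [0.4, -0.6, -0.9]
finger_gap: 0.0848
finger_force: 0.0
```

```bash
python3 -c "
from seg import *
where(.16)
for n in('scene','top'):
    c,b=seg(n,'green')
    if b is not None: print((np.array([W.T@(px2w(c,p,.01,1)-M) for p in b])*1000).round(0).tolist())
go([-.190,.005,.08],0,.16)"
```

```text
t 11.93 tip rest mm [-126.2    7.5  174.5] tcp [0.6525 0.0567 0.3345] F rest [-0.51  0.43 -0.95] rotres deg [ 0.36  0.01 -0.15] q [-0.18  0.62  0.03  1.58 -0.03  0.94 -1.99]
scene green 3036 [[220.0, 291.0], [229.0, 242.0], [309.0, 256.0], [300.0, 305.0]]
[[-143.0, 61.0, 10.0], [-21.0, 91.0, 10.0], [-22.0, -59.0, 10.0], [-140.0, -71.0, 10.0]]
top green 3913 [[258.0, 189.0], [278.0, 126.0], [343.0, 146.0], [322.0, 210.0]]
[[-19.0, -59.0, 10.0], [-148.0, -59.0, 10.0], [-147.0, 70.0, 10.0], [-19.0, 70.0, 10.0]]
tcp target [0.7146 0.0419 0.24  ] lin [ 1.47  -0.114  2.393] dr [-0.07 -0.09 -0.02]
```

Request:
{"name": "send_rows", "arguments": {
  "motion": [
    {"linear": [1, -0.05, 0.5], "dr": [-0.07, 0, 0], "grip": 85},
    {"linear": [1.4, -0.07, 1.2], "dr": [-0.07, 0, 0], "grip": 85},
    {"linear": [1.4, -0.07, 2.1], "dr": [-0.07, 0, 0], "grip": 85},
    {"linear": [1.4, -0.07, 3.0], "dr": [-0.07, 0, 0], "grip": 85},
    {"linear": [1.4, -0.07, 3.5], "dr": [-0.07, 0, 0], "grip": 85}
  ]
}}

```text
clock: 12.45
eef_pos: [0.704, 0.0449, 0.1888]
tcp_rot: [3.139, 0.005, -0.288]
force: [-1.0, -0.9, 0.2]
finger_gap: 0.0846
finger_force: 0.0
```

```bash
python3 -c "
from seg import *
where(.16);go([-.180,.005,.0035],0,.16)"
```

```text
t 12.45 tip rest mm [-178.     5.5   28.8] tcp [0.704  0.0449 0.1888] F rest [0.73 1.11 0.18] rotres deg [-0.15 -0.31 -0.13] q [-0.15  0.89  0.03  1.48 -0.03  0.79 -1.96]
tcp target [0.705  0.0447 0.1635] lin [ 0.029 -0.005  0.631] dr [0.03 0.06 0.03]
```

Request:
{"name": "send_rows", "arguments": {
  "motion": [
    {"linear": [0, 0, 0.2], "dr": [0, 0, 0.03], "grip": 85},
    {"linear": [0, 0, 0.4], "dr": [0, 0, 0.03], "grip": 85},
    {"linear": [0, 0, 0.58], "dr": [0, 0, 0.03], "grip": 85},
    {"linear": [0, 0, 0.58], "dr": [0, 0, 0.03], "grip": 85},
    {"linear": [0, 0, 0.58], "dr": [0, 0, 0.03], "grip": 85}
  ]
}}

```text
clock: 12.87
eef_pos: [0.7067, 0.0448, 0.1717]
tcp_rot: [-3.141, -0.002, -0.291]
force: [0.1, -0.1, 0.2]
finger_gap: 0.085
finger_force: 0.0
```

```bash
python3 -c "
from seg import *
where(.16);go([-.155,.005,.0035],0,.16)"
```

```text
t 12.87 tip rest mm [-181.9    4.4   11.8] tcp [0.7067 0.0448 0.1717] F rest [-0.16  0.07  0.23] rotres deg [0.01 0.13 0.02] q [-0.15  0.91  0.03  1.47 -0.03  0.76 -1.96]
tcp target [0.6811 0.0519 0.1635] lin [-0.665  0.014  0.205] dr [-0.   -0.03 -0.  ]
```

Request:
{"name": "send_rows", "arguments": {
  "motion": [
    {"linear": [0, 0, 0.2], "dr": [0, 0, 0], "grip": 85},
    {"linear": [-0.2, 0, 0.2], "dr": [0, 0, 0], "grip": 85},
    {"linear": [-0.4, 0, 0.2], "dr": [0, 0, 0], "grip": 85},
    {"linear": [-0.55, 0, 0.2], "dr": [0, 0, 0], "grip": 85},
    {"linear": [-0.68, 0, 0.2], "dr": [0, 0, 0], "grip": 85}
  ]
}}

```text
clock: 13.28
eef_pos: [0.6793, 0.053, 0.1629]
tcp_rot: [3.141, -0.001, -0.29]
force: [0.9, -0.1, -1.1]
finger_gap: 0.0845
finger_force: 0.4
```

Request:
{"name": "send_rows", "arguments": {
  "motion": [
    {"linear": [-0.06, 0, 0], "dr": [0, 0, 0], "grip": 85},
    {"linear": [-0.12, 0, 0], "dr": [0, 0, 0], "grip": 85},
    {"linear": [-0.18, 0, 0], "dr": [0, 0, 0], "grip": 85},
    {"linear": [-0.22, 0, 0], "dr": [0, 0, 0], "grip": 85},
    {"linear": [-0.22, 0, 0], "dr": [0, 0, 0], "grip": 85}
  ]
}}

```text
clock: 13.7
eef_pos: [0.6717, 0.0551, 0.1627]
tcp_rot: [3.141, -0.001, -0.291]
force: [1.4, -0.0, 0.2]
finger_gap: 0.085
finger_force: 0.3
```

```bash
python3 -c "
from seg import *
where(.16)"
```

```text
t 13.7 tip rest mm [-145.3    4.7    2.7] tcp [0.6717 0.0551 0.1627] F rest [-1.33 -0.37  0.17] rotres deg [-0.02  0.07  0.03] q [-0.17  0.88  0.03  1.57 -0.03  0.69 -1.98]
```

Request:
{"name": "send_rows", "arguments": {
  "motion": [
    {"linear": [-0.025, 0, 0], "dr": [0, 0, 0], "grip": 85},
    {"linear": [-0.05, 0, 0], "dr": [0, 0, 0], "grip": 85},
    {"linear": [-0.05, 0, 0], "dr": [0, 0, 0], "grip": 85}
  ]
}}

```text
clock: 13.95
eef_pos: [0.6701, 0.0555, 0.1628]
tcp_rot: [3.141, -0.002, -0.291]
force: [1.6, -1.4, 1.7]
finger_gap: 0.0848
finger_force: 0.9
```

Request:
{"name": "send_rows", "arguments": {
  "motion": [
    {"linear": [-0.025, 0, 0], "dr": [0, 0, 0], "grip": 85},
    {"linear": [-0.025, 0, 0], "dr": [0, 0, 0], "grip": 85},
    {"linear": [-0.025, 0, 0], "dr": [0, 0, 0], "grip": 85}
  ]
}}

```text
clock: 14.2
eef_pos: [0.6692, 0.0557, 0.1628]
tcp_rot: [3.141, -0.002, -0.291]
force: [3.3, -1.2, 1.1]
finger_gap: 0.085
finger_force: 1.8
```

```bash
python3 -c "
from seg import *
where(.16);c,b=seg('top','green');print((np.array([W.T@(px2w(c,p,.01,1)-M) for p in b])*1000).round(1).tolist())"
```

```text
t 14.2 tip rest mm [-142.8    4.8    2.8] tcp [0.6692 0.0557 0.1628] F rest [-3.55  0.21  1.05] rotres deg [-0.01  0.11  0.05] q [-0.17  0.88  0.03  1.58 -0.03  0.68 -1.99]
top green 3186 [[255.0, 198.0], [276.0, 135.0], [339.0, 155.0], [319.0, 219.0]]
[[-1.4, -59.2, 10.0], [-130.1, -58.8, 10.0], [-128.8, 69.3, 10.0], [-0.6, 68.1, 10.0]]
```

Request:
{"name": "send_rows", "arguments": {
  "motion": [
    {"linear": [-0.02, 0, 0], "dr": [0, 0, 0], "grip": 85},
    {"linear": [-0.02, 0, 0], "dr": [0, 0, 0], "grip": 85},
    {"linear": [-0.02, 0, 0], "dr": [0, 0, 0], "grip": 85}
  ]
}}

```text
clock: 14.5
eef_pos: [0.6683, 0.056, 0.1627]
tcp_rot: [3.141, -0.002, -0.291]
force: [4.3, -1.4, 0.4]
finger_gap: 0.085
finger_force: 2.0
```

```bash
python3 -c "
from seg import *
where(.16)"
```

```text
t 14.5 tip rest mm [-141.7    4.8    2.7] tcp [0.6683 0.056  0.1627] F rest [-4.48  0.11  0.44] rotres deg [-0.02  0.09  0.03] q [-0.17  0.88  0.03  1.58 -0.03  0.68 -1.99]
```

Push force is 4.5 N against the foot, as expected when snug. I'll back off and check.

Request:
{"name": "send_rows", "arguments": {
  "motion": [
    {"linear": [0.3, 0, 0], "dr": [0, 0, 0], "grip": 85},
    {"linear": [0.9, 0, 0], "dr": [0, 0, 0], "grip": 85},
    {"linear": [1.3, 0, -0.5], "dr": [0, 0, 0], "grip": 85},
    {"linear": [1.3, 0, -1.5], "dr": [0, 0, 0], "grip": 85},
    {"linear": [1.3, 0, -2.5], "dr": [0, 0, 0], "grip": 85}
  ]
}}

```text
clock: 14.92
eef_pos: [0.7165, 0.0411, 0.2608]
tcp_rot: [3.139, 0.006, -0.291]
force: [0.0, 0.1, 0.6]
finger_gap: 0.0849
finger_force: 0.0
```

Request:
{"name": "send_rows", "arguments": {
  "motion": [
    {"linear": [1, 0, -0.5], "dr": [0, 0, 0], "grip": 85},
    {"linear": [2, -0.5, -1], "dr": [0, 0, 0], "grip": 85},
    {"linear": [2.5, -1.2, -1.5], "dr": [0, 0, 0], "grip": 85},
    {"linear": [2.5, -1.2, -1.5], "dr": [0, 0, 0], "grip": 85},
    {"linear": [2.5, -1.2, -1.5], "dr": [0, 0, 0], "grip": 85}
  ]
}}

```text
clock: 15.33
eef_pos: [0.8282, 0.0617, 0.3233]
tcp_rot: [-3.139, -0.001, -0.288]
force: [-0.6, -0.1, 0.1]
finger_gap: 0.0852
finger_force: 0.0
```

```bash
python3 -c "
from seg import *
where(.16)
for n in('top','scene'):
    c,b=seg(n,'green');print((np.array([W.T@(px2w(c,p,.01,1)-M) for p in b])*1000).round(1).tolist())
    cv2.imwrite(f'pics/{n}8.png',c['color'][:,:,::-1])
a,b=cv2.imread('pics/top8.png'),cv2.imread('pics/scene8.png')
f=lambda i:cv2.resize(i,(400,400),interpolation=2)
cv2.imwrite('pics/both8.png',np.hstack([f(a[100:260,220:380]),f(b[180:340,190:350])]))"
```

```text
t 15.33 tip rest mm [-293.3  -46.8  163.3] tcp [0.8282 0.0617 0.3233] F rest [0.58 0.23 0.13] rotres deg [ 0.13  0.05 -0.15] q [-0.15  0.95  0.05  0.98 -0.05  1.21 -1.96]
top green 4415 [[255.0, 199.0], [275.0, 135.0], [340.0, 156.0], [319.0, 220.0]]
[[-0.0, -59.2, 10.0], [-129.0, -58.9, 10.0], [-127.8, 70.7, 10.0], [0.7, 69.6, 10.0]]
scene green 1121 [[220.0, 286.0], [223.0, 262.0], [284.0, 271.0], [281.0, 295.0]]
[[-131.6, 66.7, 10.0], [-74.1, 81.6, 10.0], [-71.2, -27.5, 10.0], [-127.5, -35.8, 10.0]]
```

View pics/both8.png

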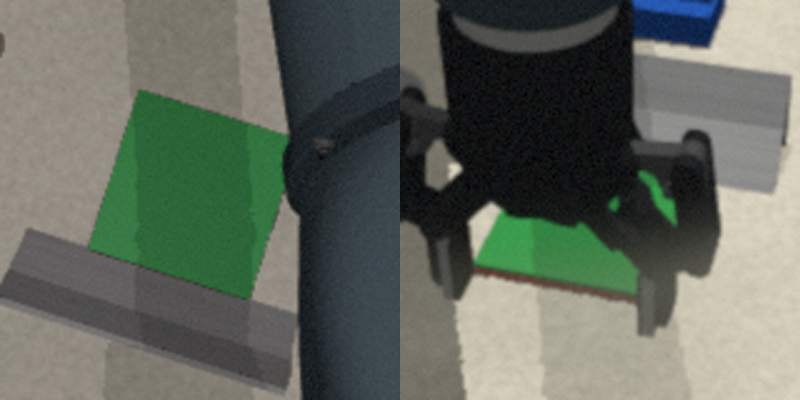

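The last view shows the plate flat and green up. Its far edge lies along the whole foot line, 0 to 0.7 mm from it and square, and the hand is clear.

```bash
python3 -c "
from rig import workorder
print(workorder.hand_in())"
```

```text
the job is handed in; nothing more can be done
None
```

The status plate now lies flat, green side up, snug and square along the rest's foot; the arm stayed clear of the jar, bowl and tray, and I handed the job in at about 15 s.

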